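# Hold a device housing under the bonding press

### The job

Lay the wide rectangular housing, button side up, flat in the pocket of the pulled-out press nest and let go of it, then slide the nest fully home under the press. Then push the press knob down 18 mm, until its underside is level with the top of the little gauge pin beside it, and finish while still holding it there, with the robot pressing the knob and the pad bearing on the housing. Leave everything else on the bench where it is.

Things in the scene. Friction and masses are not known exactly. Their poses are not given: they have to be found in the camera images.
- cover: The housing to be pressed: black plastic rounded box 70 mm long (its x), 40 mm wide (its y), 20 mm high, about 60 g, one round silver button and a square dark window on top. Origin at the centre of its underside, z up; lies flat on the bench. The other two housings are round or slim. It fits the nest either way round (half a turn).
- press: Bonding press fixed to the bench, place and yaw vary. Origin on the bench straight under the ram axis. Grey base 14 mm thick, x -50 to 115 mm, y -60 to 200 mm. Aluminium column (x 65 to 110, y -28 to 28 mm) carries a head (x -24 to 110, y -28 to 28, z 100 to 135 mm) over the ram axis. The nest slides along the press's y.
- shuttle (a joint): How far the nest is pulled out, in m: 0 = fully home under the ram (end stop), grows along the press's +y, at most 0.145; starts 0.105 to 0.14. It stays where it is left; about 2 N of friction plus 12 N per m/s of damping.
- nest (a point): Centre of the pocket's floor in the white nest, 26 mm above the bench, axes as the press's. Pocket 75 mm along the press's y, 45 mm along its x, 6 mm deep, square edges: the housing's x goes along the press's y with 2.5 mm play a side and stands 14 mm proud. Nest plate 105 mm (y) by 69 mm (x), rim 32 mm above the bench.
- tab (a point): Centre of the outer (+y) face of the upright aluminium push tab on the nest's outer end, 46 mm above the bench. Tab 44 mm wide (x), 8 mm thick, from 17 to 62 mm above the bench. It moves with the nest, 93 mm from the pocket centre along the press's +y. Pushed along the press's -y it sends the nest home.
- ram (a joint): How far the press knob is pushed down, in m: 0 = up (spring rest), 0.025 = bottom of stroke. The return spring takes 4.5 N to start and 250 N/m more. With the housing in place the pad meets it at about 0.010 and its own spring then adds 0.6 N plus 600 N/m: some 14 N in all at 0.018. It springs up when let go.
- knob: Black mushroom knob on top of the ram, 36 mm across, 20 mm high, flat top 28 mm across. Origin at the centre of its underside, 165 mm above the bench at rest; z up. The steel gauge pin (7 mm thick) beside it on the head, 23.5 mm from the ram axis on the press's +y side, ends 147 mm above the bench.
- knob_top (a point): Centre of the flat top of the knob, 185 mm above the bench at rest; it goes down with the knob.
- pad: The black rubber pressing pad on the lower end of the ram, a disc 32 mm across; origin at the centre of its underside, 56 mm above the bench at rest. It yields upward on a spring of its own.
- puck: Bystander: round black housing 54 mm across, 20 mm high; origin under its centre.
- slim: Bystander: slim black housing 92 x 24 x 18 mm with two silver buttons; origin under its centre.
- driver: Bystander: screwdriver 170 mm long lying beyond the press nest; origin under it.
- tape: Bystander: cardboard ring 90 mm across, 22 mm high; origin under its centre.
- cup: Bystander: grey plastic cup 64 mm across, 60 mm high; origin under its centre.
- tray: Bystander: open orange tray 140 x 200 x 45 mm; origin under its centre.
- boxes: Bystander: stack of black cartons 113 x 176 x 104 mm; origin under its centre.
There are look-alikes about, which are no part of the job. What is shaped like the cover but orange is not meant.

How it is judged:
On the way, in this order (a step that is already met when the one before it is completed fails the run):
1. the wide housing lies flat in the pocket of the pulled-out nest, let go (horizontal distance between cover and nest below 0.006 m and z of cover in the frame of nest between -0.004 and 0.004 m and angle between cover's own z axis and vertical below 0.1 rad and angle between the x axis of cover and the y axis of nest, either way round below 0.2 rad and value of joint shuttle above 0.03 m and contact force between the fingers and cover below 0.1 N), for 0.2 s.
2. the nest is fully home with the housing in it and the knob still up (horizontal distance between cover and nest below 0.006 m and z of cover in the frame of nest between -0.004 and 0.004 m and angle between cover's own z axis and vertical below 0.1 rad and angle between the x axis of cover and the y axis of nest, either way round below 0.2 rad and value of joint shuttle below 0.005 m and value of joint ram below 0.004 m), for 0.2 s.
At the end, for the whole second after the job is handed in: The housing lies flat in the pocket (within 6 mm of its centre, 4 mm in height), the nest is home within 6 mm, the robot itself holds the knob 18 mm down (14 to 22 mm) with more than 3 N, and the pad bears on the housing with more than 1 N, through the last second (horizontal distance between cover and nest below 0.006 m and z of cover in the frame of nest between -0.004 and 0.004 m and angle between cover's own z axis and vertical below 0.1 rad and angle between the x axis of cover and the y axis of nest, either way round below 0.2 rad and value of joint shuttle below 0.006 m and value of joint ram between 0.014 and 0.022 m and contact force between pad and cover above 1 N and contact force between any of the fingers, the arm and knob above 3 N); the arm keeps its last pose, push and grip.
It fails at once if a bystander is pushed more than 30 mm from its place (distance of any of puck, slim, driver, tape, cup, tray, boxes from where it was at the start of the episode above 0.03 m).
It also fails if it takes over 61 s, if anything falls off the work surface, if the arm or the gripper's body presses on something with over 40 N, if the wrist force passes 120 N, or if a joint passes its speed limit or range.

### The arm

A 7-joint arm with a two-finger parallel gripper is mounted at the origin on the work surface. World frame = base frame: x ahead of the robot, y to its left, z up, the work surface at z = 0. Lengths are in m, angles in rad, forces in N, time in s.
With the tool pointing down it reaches from about 0.425 to 0.925 m from the base axis. Payload 6.8 kg.
Tool frame: the origin (TCP) lies at the very end of the fingers, on their centre line; the grasp point (between the pads) lies bot.grip_depth behind it (bot.grip_depth is the distance from the TCP to the grasp point, in m); z points along the fingers, y is the line along which they close (so a half turn about z gives the same grasp; the last joint's range is limited). The gripper opens to 85 mm and grips with 20 to 120 N. Pads are 22 mm wide; open, the fingers measure 114 mm over their backs; the gripper's body (76 mm by 85 mm) begins 54 mm behind the grasp point. The pads swing forward as they close: fully open they stand 13 mm farther back than shut.
Start: joints at [-1.316, 0.477, 0.022, 1.555, -0.011, 1.109, -0.083], TCP at [0.24, 0.631, 0.231] pointing down, gripper open.
Joint ranges: [-2.96, 2.96], [-0.34, 2.1], [-1.41, 1.46], [0.24, 2.44], [-1.37, 4.51], [0.17, 1.92], [-2.96, 2.96]. Speed limits (rad/s): [2.39, 2.39, 3.14, 3.14, 3.14, 3.14, 3.14].

### API

Orientations are given as a unit quaternion [w, x, y, z].
In Python, from station import bot gives the robot as it stands.
- The arm moves only by the tool send_rows, never from a script. Its arguments are lists of equal length, an entry for each row: "slide": the shift along the tool's x, y, z in mm, a list of three; "roll": the turn about the tool's z in degrees; "claw": the opening, from 0 (shut) to 1 (fully open). A call has exactly 8 rows; each row is the pose to reach, as a shift and turn from the pose commanded when the call began, along the tool's axes at that moment; what a row does not reach only later rows make up. A row lasts 1/12 s, in which the tool goes at most 41.7 mm and 7.16 degrees, less where a joint would pass 70% of its speed; a pose out of reach is approached as far as the arm can. A call with a gripper value outside its range is refused whole. The fingers move at their own pace and stop on an object; "force" is the grip in N (left out, the last holds). Time passes only in rows, so rows that repeat a pose let the fingers close, or fill a call up. It gives the time, the measured TCP pose, the force, the opening and the grip force at its end, in the units of the state.
- bot.get_obs(): the state, without advancing time (a new reading comes with each control period).
- bot.read_camera(name): name is "scene" or "side" or "wrist"; returns the picture (480x640x3 uint8, red, green, blue); there is no depth.
- bot.camera_model(name): a dict with "camera_matrix" (3x3 intrinsics, pixels), "camera_from_world" (4x4, takes a point from world to camera coordinates). Camera axes: x right, y down, z forward; pixel columns grow to the right and rows downward; lengths in m; the calibration is good to about 2 mm. A picture is of the moment at which its call begins: read the wrist's pose just before it. camera_model takes no time and is no camera call; for the wrist camera it gives the pose at the moment of the call.
- bot.hand_in(): hands the job in; it is judged then, once.
The state is a dict: "t": time; "q": joint angles; "joint_vel": joint speeds; "joint_torque": joint torques, N m; "eef_pos": TCP position; "tool_rot": TCP orientation; "contact_force": force on the tool from outside, world axes, zero at the start; "torque": the same for the moment, N m; "gripper_width": opening from 0.0 (shut) to 1.0 (fully open); "grasp_force": force on a finger pad.
Only numpy, scipy, OpenCV 4.12 (cv2) and the standard library are available. Lean on these libraries where they do the work, as an engineer would, in place of code of your own. Each camera call takes 0.05 s, during which the arm holds its last target. There are 200 camera calls.

## Working session

There is one attempt and no reset: what is moved stays moved. The work goes in short steps, Python scripts to look and compute and a tool call to move; the robot and the scene stay as the last step left them, time stands still between calls to the robot, and variables do not carry over. Pictures are saved under pics/ and viewed, at most 10 in all, crops included, and the job is handed in when it is done.

Besides the shell and the picture viewer there is one more tool, called after "Request:" as name([rows], argument=value, ...), one row to a line, values as JSON. send_rows: Moves the arm, as the interface text tells. Its arguments: {"type":"object","properties":{"slide":{"type":"array","items":{"type":"array","items":{"type":"number"}}},"roll":{"type":"array","items":{"type":"number"}},"claw":{"type":"array","items":{"type":"number"}},"force":{"type":"number"}},"required":["slide","roll","claw"]}

```bash
mkdir -p pics; ls; python3 - <<'E'
from station import bot
import cv2,numpy as np
o=bot.get_obs()
for k in ("t","q","eef_pos","tool_rot","contact_force","gripper_width"):print(k,o[k])
print(bot.grip_depth)
for n in("scene","side"):
    im=bot.read_camera(n); cv2.imwrite(f"pics/{n}0.png",im[:,:,::-1])
    m=bot.camera_model(n); print(n,np.round(m["camera_matrix"],1).tolist(),np.round(m["camera_from_world"],4).tolist())
E
```

```text
pics
t 0.0
q [-1.31609544  0.47778056  0.02233234  1.55642915 -0.01150018  1.10928262
 -0.08306261]
eef_pos [0.23935777 0.63052175 0.23034808]
tool_rot [-9.68599173e-05  1.80374827e-01  9.83597548e-01 -8.80502151e-04]
contact_force [0.19760506 0.85506602 0.34901272]
gripper_width 1.0048989903173695
0.0187
scene [[555.7, 0.0, 313.5], [0.0, 555.7, 248.0], [0.0, 0.0, 1.0]] [[-0.6371, 0.7708, 0.0025, 0.3406], [0.392, 0.3268, -0.86, -0.0993], [-0.6637, -0.5469, -0.5103, 1.824], [0.0, 0.0, 0.0, 1.0]]
side [[513.2, 0.0, 327.1], [0.0, 513.2, 237.8], [0.0, 0.0, 1.0]] [[0.9194, -0.3934, 0.0035, -0.5179], [-0.2111, -0.5008, -0.8394, 0.2556], [0.332, 0.771, -0.5435, 1.1894], [0.0, 0.0, 0.0, 1.0]]
```

View pics/scene0.png

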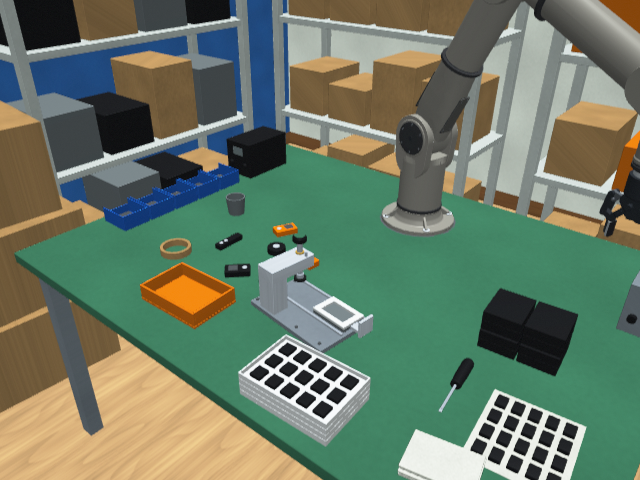

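View pics/side0.png

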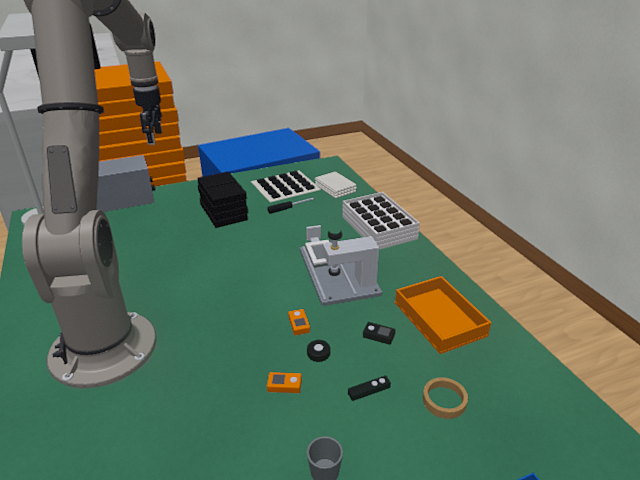

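The scene view shows black and orange pieces beside the grey press, with the nest pulled out towards the lower right.

Candidates for the cover:
- Wide black box: scene (237,270), side (378,332). It has one button and a window, so this is my choice.
- Slim black housing with two buttons: scene (229,241), side (369,388).
- Round puck: scene (277,248), side (318,350).
- Orange look-alikes: scene (285,229) and (313,263), side (284,382) and (299,321).

I'll check the choice in a close crop.

```bash
cat > h.py <<'E'
from station import bot
import cv2,numpy as np
from scipy.spatial.transform import Rotation as R
def ray(m,uv):
    K,T=np.array(m["camera_matrix"]),np.array(m["camera_from_world"])
    d=T[:3,:3].T@np.linalg.solve(K,[uv[0],uv[1],1]); return -T[:3,:3].T@T[:3,3],d
def plane(m,uv,z):
    c,d=ray(m,uv); return c+d*(z-c[2])/d[2]
def tri(ms,uvs):
    A=[];b=[]
    for m,uv in zip(ms,uvs):
        c,d=ray(m,uv); d/=np.linalg.norm(d); P=np.eye(3)-np.outer(d,d); A.append(P);b.append(P@c)
    A=np.vstack(A);b=np.hstack(b); x=np.linalg.lstsq(A,b,rcond=None)[0]; return x,np.linalg.norm(A@x-b)
def proj(m,X):
    p=np.array(m["camera_matrix"])@(np.array(m["camera_from_world"])@np.append(X,1))[:3]; return p[:2]/p[2]
E
python3 - <<'E'
from h import *
s=cv2.imread("pics/side0.png");c=cv2.imread("pics/scene0.png")
def crop(i,x,y,w,h,f): return cv2.resize(i[y:y+h,x:x+w],None,fx=f,fy=f,interpolation=cv2.INTER_CUBIC)
out=np.zeros((600,800,3),np.uint8)
out[:400,:400]=crop(s,292,222,100,100,4)
out[:400,400:]=crop(c,248,230,133,133,3.008)[:400,:400]
out[400:600,:400]=crop(s,340,310,80,40,5)
out[400:600,400:800]=crop(c,210,225,80,40,5) if 0 else crop(c,205,235,80,40,5)
cv2.imwrite("pics/crop1.png",out)
for n,uv,z in(("side",(378,332),.02),("scene",(237,270),.02),("side",(335,236),.185),("scene",(300,237),.185)):
    print(n,uv,plane(bot.camera_model(n),uv,z).round(3))
E
```

```text
side (378, 332) [ 0.6   -0.219  0.02 ]
scene (237, 270) [ 0.618 -0.201  0.02 ]
side (335, 236) [ 0.57  -0.031  0.185]
scene (300, 237) [0.59  0.003 0.185]
```

View pics/crop1.png

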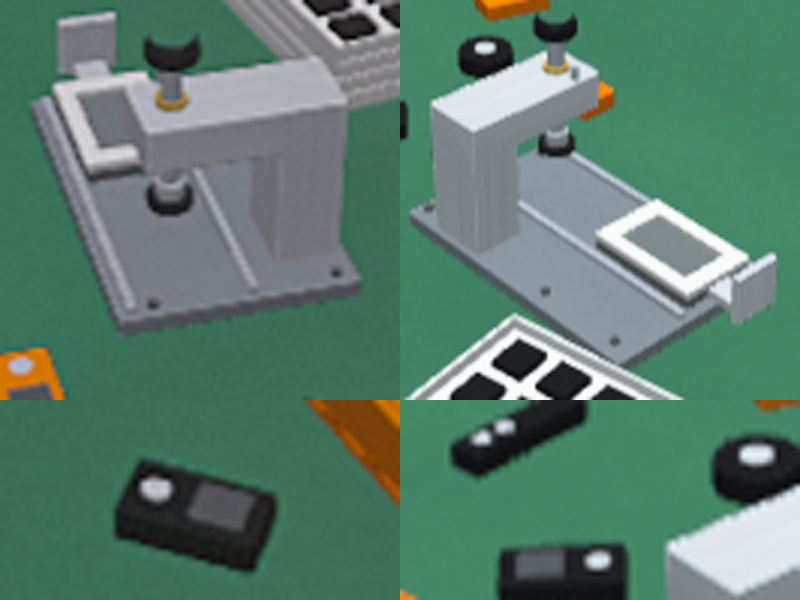

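The crop confirms it: the black box at side (378,332) has one round silver button and a square dark window. In the scene view the nest is pulled out to about (345,313), with the tab at about (366,325).

```bash
cat >> h.py <<'E'
def toolR(): 
    q=np.array(bot.get_obs()["tool_rot"]); return R.from_quat(q[[1,2,3,0]])
def show(target=None):
    o=bot.get_obs(); r=toolR(); p=np.array(o["eef_pos"]); M=r.as_matrix()
    print("t",round(o["t"],2),"p",p.round(4),"x",M[:,0].round(3),"y",M[:,1].round(3),"z",M[:,2].round(3),"F",np.round(o["contact_force"],1),"w",round(o["gripper_width"],3),"q",np.round(o["q"],2))
    if target is not None: print("shift mm",(M.T@(np.array(target)-p)*1000).round(1))
E
python3 - <<'E'
from h import *
show([.58,-.12,.40])
m=bot.camera_model("wrist");T=np.array(m["camera_from_world"]);c=-T[:3,:3].T@T[:3,3]
M=toolR().as_matrix();p=np.array(bot.get_obs()["eef_pos"])
print(np.round(m["camera_matrix"],1).tolist(),"cam in tool",(M.T@(c-p)).round(4),"axes",(M.T@T[:3,:3].T).round(3).tolist())
S,C=bot.camera_model("side"),bot.camera_model("scene")
print("tab",tri([S,C],[(313.7,234),(368,325)]))
print("knob",tri([S,C],[(335,235),(299.5,239)]))
print("cover c",tri([S,C],[(378,331),(237,268)]))
E
```

```text
t 0.1 p [0.2394 0.6306 0.2304] x [-0.935  0.355 -0.   ] y [ 0.355  0.935 -0.002] z [-0.    -0.002 -1.   ] F [ 1.7  0.3 -0.1] w 0.999 q [-1.32  0.48  0.02  1.56 -0.01  1.11 -0.08]
shift mm [-584.8 -581.1 -168.5]
[[354.7, 0.0, 318.2], [0.0, 354.7, 242.9], [0.0, 0.0, 1.0]] cam in tool [ 0.082   0.0011 -0.143 ] axes [[-0.0, -0.947, -0.321], [1.0, -0.0, 0.0], [-0.0, -0.321, 0.947]]
tab (array([0.60887081, 0.21929579, 0.03660268]), np.float64(0.006259224734358809))
knob (array([ 0.58042768, -0.00738722,  0.17153584]), np.float64(0.0006582118050310962))
cover c (array([ 0.60503083, -0.21308135,  0.01558748]), np.float64(0.002250594508397698))
```

Request:
send_rows([
  [-24,-24,-14],
  [-48,-48,-28],
  [-72,-72,-42],
  [-96,-96,-56],
  [-120,-120,-70],
  [-145,-145,-84],
  [-170,-170,-98],
  [-195,-195,-112],
], roll=[0,0,0,0,0,0,0,0], claw=[1,1,1,1,1,1,1,1])

```text
t: 0.77
eef_pos: [0.3529, 0.3776, 0.3436]
tool_rot: [-0.0, 0.18, 0.984, -0.0]
contact_force: [0.7, 0.8, -0.1]
gripper_width: 1.001
grasp_force: 0.0
```

Request:
send_rows([
  [-25,-25,-8],
  [-50,-50,-16],
  [-75,-75,-24],
  [-100,-100,-32],
  [-125,-125,-40],
  [-150,-150,-48],
  [-175,-175,-52],
  [-200,-200,-56],
], roll=[0,0,0,0,0,0,0,0], claw=[1,1,1,1,1,1,1,1])

```text
t: 1.43
eef_pos: [0.4689, 0.1197, 0.3996]
tool_rot: [0.0, 0.18, 0.984, 0.0]
contact_force: [0.3, 1.2, -0.1]
gripper_width: 1.001
grasp_force: 0.0
```

Request:
send_rows([
  [-25,-25,0],
  [-50,-50,0],
  [-75,-75,0],
  [-100,-100,0],
  [-125,-125,0],
  [-150,-150,0],
  [-175,-175,0],
  [-190,-186,0],
], roll=[0,0,0,0,0,0,0,0], claw=[1,1,1,1,1,1,1,1])

```text
t: 2.1
eef_pos: [0.5802, -0.1246, 0.399]
tool_rot: [-0.0, 0.183, 0.983, -0.001]
contact_force: [-0.2, 0.5, -0.3]
gripper_width: 1.0
grasp_force: 0.0
```

```bash
python3 - <<'E'
from h import *
show(); m=bot.camera_model("wrist"); im=bot.read_camera("wrist"); show()
cv2.imwrite("pics/w1.png",im[:,:,::-1]); 
import pickle; pickle.dump(m,open("w1.pkl","wb"))
for X in([.58,-.007,.185],[.605,-.213,.02],[.6,.15,.032]): print(proj(m,X))
E
```

```text
t 2.1 p [ 0.5802 -0.1246  0.399 ] x [-0.933  0.359 -0.   ] y [ 0.359  0.933 -0.002] z [-0.    -0.002 -1.   ] F [-0.2  0.5 -0.3] w 1.0 q [-0.38  0.25  0.62  1.56 -0.15  1.38  1.45]
t 2.15 p [ 0.5811 -0.1263  0.3987] x [-0.932  0.361 -0.001] y [ 0.361  0.932 -0.004] z [-0.    -0.004 -1.   ] F [ 0.1 -1.   0.5] w 1.002 q [-0.38  0.26  0.62  1.55 -0.15  1.38  1.45]
[428.45839995 164.88285615]
[269.49088372 217.8798051 ]
[511.29149898 123.9490359 ]
```

View pics/w1.png

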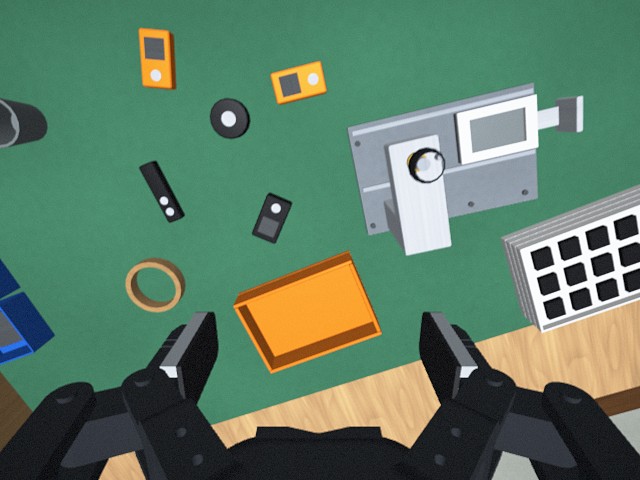

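The wrist view shows the cover at (272,218), the press base with corners near (349,128), (533,85), (537,199) and (370,236), the white nest at (497,130) and the tab at (571,114). The knob is at (427,165). Next I measure these.

```bash
cat >> h.py <<'E'
def rect(mask,m,z,near):
    cs,_=cv2.findContours(mask.astype(np.uint8),cv2.RETR_EXTERNAL,cv2.CHAIN_APPROX_NONE)
    c=min((c for c in cs if cv2.contourArea(c)>80),key=lambda c:np.linalg.norm(c[:,0].mean(0)-near))
    P=np.array([plane(m,p,z)[:2]*1000 for p in c[:,0]],np.float32)
    r=cv2.minAreaRect(P); b=cv2.boxPoints(r); e=b[1]-b[0],b[2]-b[1]; l=max(e,key=np.linalg.norm)
    return np.array(r[0])/1000,sorted(r[1]),np.degrees(np.arctan2(l[1],l[0]))%180,c[:,0]
E
python3 - <<'E'
from h import *
import pickle
m=pickle.load(open("w1.pkl","rb")); im=cv2.imread("pics/w1.png"); hsv=cv2.cvtColor(im,cv2.COLOR_BGR2HSV)
h,s,v=[hsv[:,:,i].astype(int) for i in range(3)]
g=(h>65)&(h<95)&(s>90)
roi=np.zeros(g.shape,bool); roi[185:250,245:300]=1
k=rect(roi&~g,m,.02,(272,218)); print("cover",k[:3],k[3].min(0),k[3].max(0))
for th in(215,230):
  w=(v>th)&(s<30); roi[:]=0; roi[90:170,450:542]=1
  k=rect(roi&w,m,.032,(497,130)); print("nest",k[:3],k[3].min(0),k[3].max(0))
roi[:]=0; roi[102:158,466:531]=1
k=rect(cv2.morphologyEx((roi&(v<195)&(s<60)).astype(np.uint8),cv2.MORPH_OPEN,np.ones((3,3))),m,.026,(499,130)); print("pocket",k[:3],k[3].min(0),k[3].max(0))
for uv in((349,128),(533,85),(537,199),(370,236)): print("base",plane(m,uv,.014).round(4))
print("knob",plane(m,(427,165),.185))
E
```

```text
cover (array([ 0.60663037, -0.21092632]), [38.61062240600586, 70.67572021484375], np.float32(135.26114)) [252 193] [290 242]
nest (array([0.60169977, 0.13400369]), [69.80135345458984, 110.90876770019531], np.float32(81.95852)) [457  95] [541 163]
nest (array([0.60164105, 0.13414975]), [69.19052124023438, 110.64111328125], np.float32(81.97137)) [457  95] [541 163]
pocket (array([0.60247369, 0.1341423 ]), [43.919437408447266, 74.75857543945312], np.float32(82.031715)) [470 108] [526 151]
base [ 0.5262 -0.0567  0.014 ]
base [0.5639 0.1961 0.014 ]
base [0.7241 0.1736 0.014 ]
base [ 0.6893 -0.0796  0.014 ]
knob [ 0.57959231 -0.00837475  0.185     ]
```

Request:
send_rows([
  [-7,-9,31],
  [-14,-18,62],
  [-21,-27,93],
  [-28,-36,124],
  [-35,-45,155],
  [-42,-54,186],
  [-48,-62,217],
  [-54,-70,248],
], roll=[3,6,9,12,15,18,21,23.5], claw=[1,1,1,1,1,1,1,1])

```text
t: 2.82
eef_pos: [0.6057, -0.2042, 0.1494]
tool_rot: [-0.0, 0.378, 0.926, 0.0]
contact_force: [0.4, 0.0, -0.1]
gripper_width: 1.0
grasp_force: 0.0
```

```bash
python3 - <<'E'
from h import *
bot.read_camera("wrist");bot.read_camera("wrist")
show(); m=bot.camera_model("wrist"); im=bot.read_camera("wrist")[:,:,::-1].copy()
cv2.imwrite("pics/w2.png",im); hsv=cv2.cvtColor(im,cv2.COLOR_BGR2HSV)
h,s,v=[hsv[:,:,i].astype(int) for i in range(3)]
g=(h>65)&(h<95)&(s>90)
u0=proj(m,[.6066,-.2109,.02]); print(u0)
roi=np.zeros(g.shape,bool); x,y=u0.astype(int); roi[max(0,y-90):y+90,x-90:x+90]=1
k=rect(roi&~g,m,.02,u0); print("cover",k[:3],k[3].min(0),k[3].max(0)); show([*k[0],.010])
E
```

```text
t 2.92 p [ 0.6023 -0.2041  0.1459] x [-0.714  0.7    0.008] y [ 0.7    0.714 -0.006] z [-0.01   0.001 -1.   ] F [0.2 0.6 0.3] w 0.998 q [-0.2   0.57  0.61  1.75 -0.39  0.95  1.36]
[315.27102939 243.22516748]
cover (array([ 0.60604572, -0.21013193]), [38.92392349243164, 71.41668701171875], np.float32(135.4324)) [291 198] [340 283]
t 2.97 p [ 0.604 -0.204  0.149] x [-0.716  0.698  0.005] y [ 0.698  0.716 -0.003] z [-0.006  0.001 -1.   ] F [-0.7 -0.5  1. ] w 1.005 q [-0.21  0.57  0.61  1.75 -0.39  0.95  1.36]
shift mm [ -6.4  -2.5 138.9]
```

View pics/w2.png

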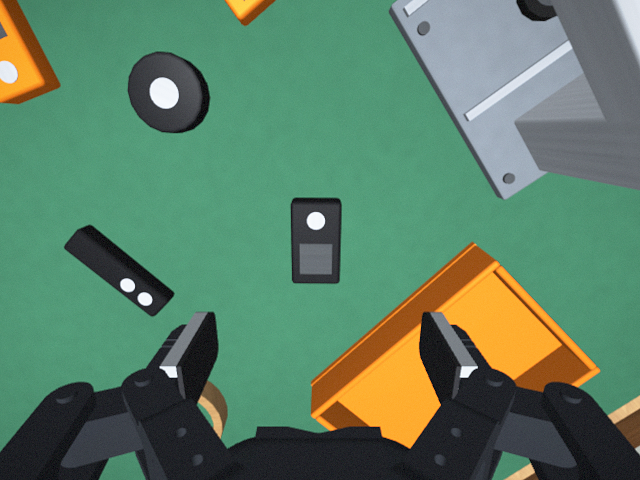

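The cover lies upright in the wrist view at (315,240) with its button at (316,220). The gripper is aligned, and the space around both fingers is free. Going down.

Request:
send_rows([
  [-2,-1,30],
  [-4,-2,60],
  [-6,-2,90],
  [-6,-2,115],
  [-6,-2,130],
  [-6,-2,137],
  [-6,-2,137],
  [-6,-2,137],
], roll=[0,0,0,0,0,0,0,0], claw=[1,1,1,1,1,1,1,1], force=40)

```text
t: 3.63
eef_pos: [0.61, -0.2101, 0.016]
tool_rot: [0.001, 0.377, 0.926, 0.0]
contact_force: [-0.1, 0.5, 0.5]
gripper_width: 1.001
grasp_force: 0.0
```

```bash
python3 - <<'E'
from h import *
m=bot.camera_model("wrist"); im=bot.read_camera("wrist")[:,:,::-1].copy(); cv2.imwrite("pics/w3.png",im); show([.606,-.2105,.01])
hsv=cv2.cvtColor(im,cv2.COLOR_BGR2HSV); h,s,v=[hsv[:,:,i].astype(int) for i in range(3)]
u0=proj(m,[.606,-.2105,.02]);print(u0)
# silver button and window
b=((v>190)&(s<40)); x,y=u0.astype(int); roi=np.zeros(b.shape,bool); roi[max(0,y-110):y+110,x-60:x+60]=1
k=rect(b&roi,m,.02,u0);print("button",k[0],k[1],k[3].min(0),k[3].max(0))
E
```

```text
t 3.68 p [ 0.6102 -0.2103  0.0163] x [-0.716  0.698 -0.003] y [0.698 0.716 0.002] z [ 0.003 -0.001 -1.   ] F [ 1.7 -0.3  0.5] w 0.998 q [-0.11  0.74  0.5   1.8  -0.51  0.73  1.46]
shift mm [ 2.9 -3.1  6.3]
[308.58809943 313.18507687]
button [ 0.59312854 -0.19773041] [13.81716251373291, 14.07459831237793] [292 260] [325 290]
```

View pics/w3.png

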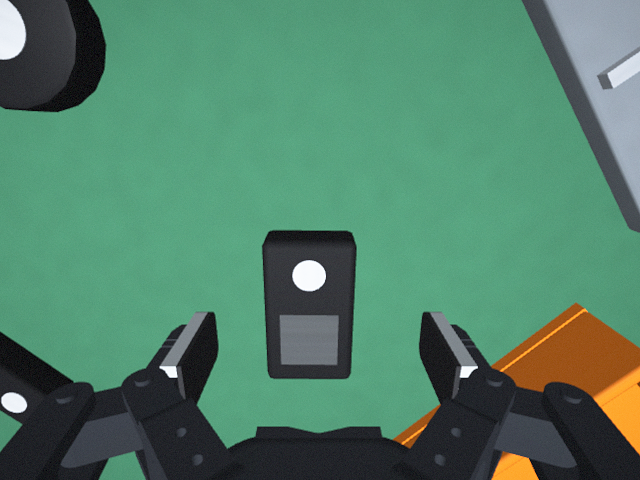

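The cover's top face runs from about (265,240) to (350,378), centred between the fingers apart from a 3 mm offset. I'll lower a little more, close and check.

Request:
send_rows([
  [0,-2,4],
  [0,-3,8],
  [0,-3,8],
  [0,-3,8],
  [0,-3,8],
  [0,-3,8],
  [0,-3,8],
  [0,-3,8],
], roll=[0,0,0,0,0,0,0,0], claw=[1,1,0.7,0.4,0.2,0.2,0.2,0.2], force=40)

```text
t: 4.35
eef_pos: [0.6071, -0.2122, 0.0066]
tool_rot: [0.0, 0.377, 0.926, 0.0]
contact_force: [-0.8, -0.3, 3.2]
gripper_width: 0.455
grasp_force: 41.6
```

Request:
send_rows([
  [0,0,0],
  [0,0,0],
  [0,0,0],
  [0,0,0],
  [0,0,-3],
  [0,0,-10],
  [0,0,-25],
  [0,0,-45],
], roll=[0,0,0,0,0,0,0,0], claw=[0.2,0.2,0.2,0.2,0.2,0.2,0.2,0.2])

```text
t: 5.02
eef_pos: [0.6054, -0.2117, 0.0512]
tool_rot: [-0.002, 0.377, 0.926, -0.0]
contact_force: [-0.2, 0.2, -0.3]
gripper_width: 0.455
grasp_force: 41.2
```

```bash
python3 - <<'E'
from h import *
show(); print(bot.get_obs()["grasp_force"])
m=bot.camera_model("wrist"); im=bot.read_camera("wrist")[:,:,::-1].copy(); cv2.imwrite("pics/w4.png",im)
show()
E
```

```text
t 5.02 p [ 0.6054 -0.2117  0.0512] x [-0.716  0.698  0.003] y [ 0.698  0.716 -0.002] z [-0.003  0.001 -1.   ] F [-0.2  0.2 -0.3] w 0.455 q [-0.14  0.7   0.53  1.79 -0.48  0.79  1.44]
41.245413422584534
t 5.07 p [ 0.6083 -0.2131  0.0561] x [-0.715  0.699 -0.004] y [0.699 0.715 0.002] z [ 0.004 -0.001 -1.   ] F [ 1.1 -1.7  1.9] w 0.451 q [-0.14  0.69  0.54  1.79 -0.48  0.79  1.44]
```

View pics/w4.png

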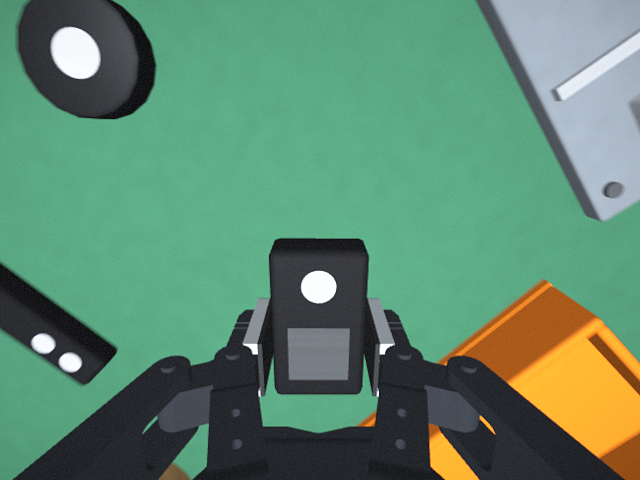

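The cover is held level between the fingers; its button is at (319,287). Now I lift it over the press and turn it to the nest's heading, stopping short so the camera can see the nest.

Request:
send_rows([
  [0,0,-30],
  [0,0,-65],
  [0,0,-105],
  [0,0,-145],
  [0,0,-180],
  [10,10,-200],
  [30,30,-200],
  [55,55,-200],
], roll=[0,0,0,0,0,0,0,0], claw=[0.2,0.2,0.2,0.2,0.2,0.2,0.2,0.2])

```text
t: 5.73
eef_pos: [0.6058, -0.1371, 0.2547]
tool_rot: [0.003, 0.38, 0.925, 0.0]
contact_force: [0.2, 0.2, -2.2]
gripper_width: 0.457
grasp_force: 41.3
```

Request:
send_rows([
  [22,20,0],
  [44,40,0],
  [66,60,0],
  [88,80,0],
  [110,100,0],
  [130,116,0],
  [142,127,0],
  [145,129,0],
], roll=[7,14,21,28,35,42,48,53.5], claw=[0.2,0.2,0.2,0.2,0.2,0.2,0.2,0.2])

```text
t: 6.4
eef_pos: [0.5916, 0.0639, 0.2518]
tool_rot: [-0.001, 0.753, 0.658, 0.001]
contact_force: [0.4, -0.1, -1.0]
gripper_width: 0.458
grasp_force: 41.2
```

```bash
cat > nest.py <<'E'
from h import *
import sys
bot.read_camera("wrist");bot.read_camera("wrist")
o=bot.get_obs(); p=np.array(o["eef_pos"]); M=toolR().as_matrix(); m=bot.camera_model("wrist")
im=bot.read_camera("wrist")[:,:,::-1].copy(); cv2.imwrite(sys.argv[1],im); show()
hsv=cv2.cvtColor(im,cv2.COLOR_BGR2HSV); h,s,v=[hsv[:,:,i].astype(int) for i in range(3)]
u0=proj(m,[.602,.134,.03]); x,y=u0.astype(int); print("expect nest px",u0)
roi=np.zeros(v.shape,bool); roi[max(0,y-90):min(235,y+90),x-75:x+75]=1
w=(v>205)&(s<30)&roi
k=rect(w,m,.032,u0); print("plate",k[:3],k[3].min(0),k[3].max(0))
c=cv2.findContours(w.astype(np.uint8),cv2.RETR_CCOMP,cv2.CHAIN_APPROX_NONE)
holes=[q for q,hh in zip(c[0],c[1][0]) if hh[3]>=0 and cv2.contourArea(q)>300]
for q in holes:
    P=np.array([plane(m,a,.032)[:2]*1000 for a in q[:,0]],np.float32); r=cv2.minAreaRect(P); print("pocket rim",np.array(r[0])/1000,r[1],r[2],q[:,0].min(0),q[:,0].max(0))
    print("  in tool mm",(M.T@(np.array([*r[0],32])/1000-p)*1000).round(1))
print("plate in tool mm",(M.T@(np.array([*k[0],.032])-p)*1000).round(1),"tool y heading",np.degrees(np.arctan2(M[1,1],M[0,1])).round(2))
E
python3 nest.py pics/w5.png
python3 - <<'E'
from h import *
import pickle
# cover centre in tool frame, from button in w2 (bench) and w4 (held)
K=np.array([[354.7,0,318.2],[0,354.7,242.9],[0,0,1]]); A=np.array([[0,-.947,-.321],[1,0,0],[0,-.321,.947]]); c=np.array([82,1.1,-143.])
def pl(uv,z): d=A@np.linalg.solve(K,[*uv,1]); return c+d*(z-c[2])/d[2]
def blob(f,near):
    im=cv2.imread(f).astype(int); b=((im.min(2)>185)).astype(np.uint8)
    n,l,s,ce=cv2.connectedComponentsWithStats(b); ok=[i for i in range(1,n) if s[i,4]>100]; i=min(ok,key=lambda i:np.linalg.norm(ce[i]-near)); return ce[i],s[i,4]
b2=blob("pics/w2.png",(316,220)); b4=blob("pics/w4.png",(319,287)); print(b2,b4)
z2=129. # cover top below TCP at w2 (149-20)
im=cv2.imread("pics/w2.png"); hsv=cv2.cvtColor(im,cv2.COLOR_BGR2HSV); g=(hsv[:,:,0]>65)&(hsv[:,:,0]<95)&(hsv[:,:,1]>90)
roi=np.zeros(g.shape,np.uint8); roi[185:300,280:355]=1
cs=cv2.findContours(roi*(~g),cv2.RETR_EXTERNAL,cv2.CHAIN_APPROX_NONE)[0]; q=max(cs,key=cv2.contourArea)[:,0]
r=cv2.minAreaRect(np.array([pl(a,z2)[:2] for a in q],np.float32)); print("rect",r)
off=pl(b2[0],z2)[:2]-np.array(r[0]); print("button off",off)
print("cover centre in tool",pl(b4[0],-13.)[:2]-off)
E
```

```text
t 6.55 p [0.5918 0.0594 0.2519] x [ 0.132  0.991 -0.   ] y [ 0.991 -0.132  0.   ] z [ 0. -0. -1.] F [-0.3 -0.3 -1. ] w 0.458 q [-0.86  0.44  0.89  1.77 -0.38  1.11  0.02]
expect nest px [317.7528049  133.45211106]
plate (array([0.60243732, 0.1455004 ]), [69.62666320800781, 134.12765502929688], np.float32(82.00867)) [280  43] [354 190]
pocket rim [0.60027844 0.13152235] (75.23966979980469, 46.51689910888672) 82.026123046875 [292  95] [341 175]
  in tool mm [ 71.1  -0.9 219.8]
plate in tool mm [ 85.2  -0.6 219.8] tool y heading -7.69
(array([315.5       , 220.37301587]), np.int32(252)) (array([318.26203807, 286.47928331]), np.int32(893))
rect ((-9.581443786621094, -1.1066169738769531), (72.47167205810547, 39.380069732666016), 0.16910870373249054)
button off [18.23657598  0.06633315]
cover centre in tool [1.11686317 1.05872012]
```

View pics/w5.png

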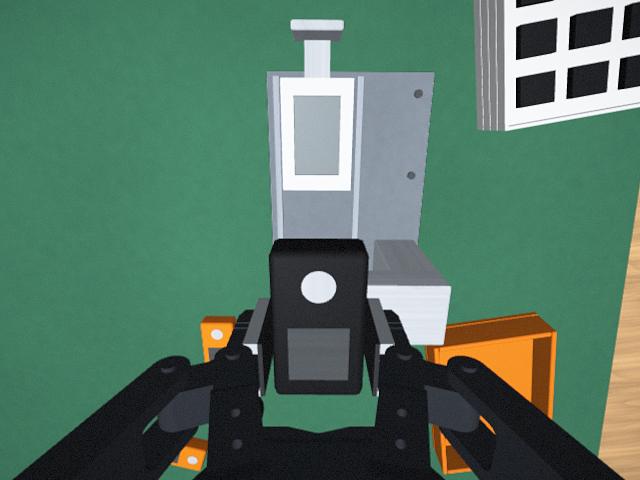

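The nest pocket is clear ahead at (317,135) and its rim measures 75.2 x 46.5 mm, as it should. I move over it and go down to just above the rim for a second look.

Request:
send_rows([
  [24,-1,0],
  [50,-2,0],
  [71,-2,15],
  [71,-2,50],
  [71,-2,90],
  [71,-2,130],
  [71,-2,165],
  [71,-2,190],
], roll=[0,0,0.3,0.3,0.3,0.3,0.3,0.3], claw=[0.2,0.2,0.2,0.2,0.2,0.2,0.2,0.2])

```text
t: 7.22
eef_pos: [0.5984, 0.1282, 0.0587]
tool_rot: [-0.001, 0.755, 0.656, -0.001]
contact_force: [-0.6, 0.4, 0.3]
gripper_width: 0.454
grasp_force: 41.3
```

```bash
python3 - <<'E'
from h import *
bot.read_camera("wrist");bot.read_camera("wrist");m=bot.camera_model("wrist"); show()
im=bot.read_camera("wrist")[:,:,::-1]; cv2.imwrite("pics/w6.png",im)
a=bot.read_camera("scene")[:,:,::-1];b=bot.read_camera("side")[:,:,::-1]
cv2.imwrite("pics/scene6.png",a);cv2.imwrite("pics/side6.png",b); show()
print(proj(bot.camera_model("scene"),[.602,.134,.05]),proj(bot.camera_model("side"),[.602,.134,.05]))
out=np.zeros((600,800,3),np.uint8); out[:480,:480]=im[:,80:560]
cr=lambda i,x,y:cv2.resize(i[y:y+80,x:x+80],None,fx=3.75,fy=3.75,interpolation=cv2.INTER_CUBIC)
out[:300,500:800]=cr(a,310,265); out[300:,500:800]=cr(b,280,215)
cv2.imwrite("pics/m6.png",out)
E
```

```text
t 7.32 p [0.5967 0.1281 0.0579] x [ 0.14   0.99  -0.003] y [ 0.99  -0.14  -0.007] z [-0.007 -0.002 -1.   ] F [-0.5  0.4 -0.7] w 0.454 q [-0.8   0.7   0.69  1.87 -0.6   0.8   0.07]
t 7.47 p [0.6012 0.1289 0.0634] x [0.141 0.99  0.001] y [ 0.99  -0.141  0.003] z [ 0.003  0.    -1.   ] F [-0.1  0.4 -0.1] w 0.454 q [-0.81  0.69  0.69  1.87 -0.6   0.8   0.07]
[338.79945815 305.59800823] [321.18922665 244.61816852]
```

View pics/m6.png

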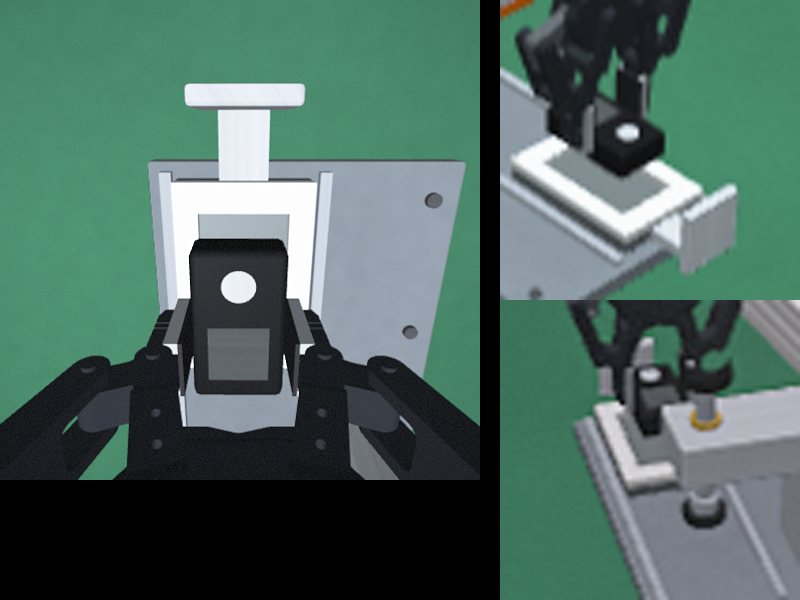

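The montage shows the cover above the pocket. The pocket's far rim edge is at v≈213 and its side edges are at wrist columns ≈278 and ≈369, slightly right of centre compared with the cover. I convert this to tool millimetres.

```bash
python3 - <<'E'
from h import *
K=np.array([[354.7,0,318.2],[0,354.7,242.9],[0,0,1]]); A=np.array([[0,-.947,-.321],[1,0,0],[0,-.321,.947]]); c=np.array([82,1.1,-143.])
def pl(uv,z): d=A@np.linalg.solve(K,[*uv,1]); return c+d*(z-c[2])/d[2]
g=cv2.cvtColor(cv2.imread("pics/w6.png"),cv2.COLOR_BGR2GRAY).astype(int)
row=g[225,240:410]; print([(240+i,row[i],row[i+1]) for i in range(169) if abs(row[i+1]-row[i])>14])
col=g[150:260,320]; print([(150+i,col[i],col[i+1]) for i in range(109) if abs(col[i+1]-col[i])>14])
b=g>0
for z in(26,28,30):
    l,r=pl((278,225),z),pl((369,225),z); f=pl((323,213.5),z); print(z,"pocket sides y",l[1].round(1),r[1].round(1),"centre x",(f[0]-37.5).round(1))
print("button",pl((318.3,286.5),-13))
E
```

```text
[(241, np.int64(166), np.int64(187)), (242, np.int64(187), np.int64(219)), (252, np.int64(224), np.int64(244)), (277, np.int64(255), np.int64(153)), (279, np.int64(152), np.int64(189)), (368, np.int64(163), np.int64(236)), (369, np.int64(236), np.int64(255)), (393, np.int64(255), np.int64(187)), (394, np.int64(187), np.int64(120)), (396, np.int64(122), np.int64(184)), (397, np.int64(184), np.int64(222)), (407, np.int64(220), np.int64(197)), (408, np.int64(197), np.int64(159))]
[(179, np.int64(244), np.int64(205)), (180, np.int64(205), np.int64(135)), (181, np.int64(135), np.int64(194)), (182, np.int64(194), np.int64(254)), (213, np.int64(247), np.int64(202)), (214, np.int64(202), np.int64(180)), (237, np.int64(185), np.int64(122)), (238, np.int64(122), np.int64(8)), (239, np.int64(8), np.int64(24)), (241, np.int64(24), np.int64(9))]
26 pocket sides y -18.8 26.2 centre x 2.4
28 pocket sides y -19.0 26.5 centre x 1.9
30 pocket sides y -19.3 26.8 centre x 1.4
button [ 19.34422204   1.14038455 -13.        ]
```

Request:
send_rows([
  [1,1.5,0],
  [2,2.6,2],
  [2,2.6,6],
  [2,2.6,10],
  [2,2.6,14],
  [2,2.6,17],
  [2,2.6,20],
  [2,2.6,20],
], roll=[0,0,0,0,0,0,0,0], claw=[0.2,0.2,0.2,0.2,0.2,0.2,0.2,0.2])

```text
t: 8.13
eef_pos: [0.602, 0.1313, 0.0405]
tool_rot: [-0.0, 0.755, 0.655, -0.001]
contact_force: [-0.7, -0.4, -0.9]
gripper_width: 0.459
grasp_force: 41.2
```

```bash
cat > chk.py <<'E'
from h import *
import sys
z0=float(sys.argv[1])
K=np.array([[354.7,0,318.2],[0,354.7,242.9],[0,0,1]]); A=np.array([[0,-.947,-.321],[1,0,0],[0,-.321,.947]]); c=np.array([82,1.1,-143.])
def pl(uv,z): d=A@np.linalg.solve(K,[*uv,1]); return c+d*(z-c[2])/d[2]
for i in range(3): show(); im=bot.read_camera("wrist")[:,:,::-1]
cv2.imwrite("pics/"+sys.argv[2],im); g=cv2.cvtColor(im,cv2.COLOR_BGR2GRAY).astype(int)
for v in(225,232):
    row=g[v]; e=[i for i in range(200,440) if abs(row[i+1]-row[i])>14]; print(v,e,[pl((i+.5,v),z0)[1].round(1) for i in e])
for u in(300,320,340):
    col=g[:,u]; e=[i for i in range(150,260) if abs(col[i+1]-col[i])>14]; print(u,e,[pl((u,i+.5),z0)[0].round(1) for i in e])
E
python3 chk.py 6 w7.png
```

```text
t 8.13 p [0.602  0.1313 0.0405] x [ 0.141  0.99  -0.001] y [ 0.99  -0.141 -0.001] z [-0.001 -0.    -1.   ] F [-0.7 -0.4 -0.9] w 0.459 q [-0.79  0.72  0.67  1.87 -0.63  0.77  0.08]
t 8.18 p [0.6022 0.1314 0.0408] x [ 0.141  0.99  -0.001] y [ 0.99  -0.141 -0.001] z [-0.001 -0.    -1.   ] F [-0.1  0.4 -0.7] w 0.453 q [-0.79  0.72  0.67  1.87 -0.63  0.77  0.08]
t 8.23 p [0.6024 0.1314 0.0411] x [ 0.141  0.99  -0.   ] y [ 0.99  -0.141 -0.   ] z [-0. -0. -1.] F [ 0.3  0.1 -0.2] w 0.457 q [-0.79  0.72  0.67  1.87 -0.63  0.77  0.08]
225 [212, 213, 222, 223, 232, 233, 389, 390, 392, 393, 405] [np.float64(-45.0), np.float64(-44.6), np.float64(-40.6), np.float64(-40.2), np.float64(-36.3), np.float64(-35.8), np.float64(32.2), np.float64(32.6), np.float64(33.5), np.float64(33.9), np.float64(39.2)]
232 [212, 213, 222, 223, 233, 234, 260, 261, 262, 263, 361, 362, 388, 389, 390, 391, 392, 393, 404, 405] [np.float64(-45.3), np.float64(-44.9), np.float64(-40.9), np.float64(-40.5), np.float64(-36.1), np.float64(-35.6), np.float64(-24.2), np.float64(-23.8), np.float64(-23.4), np.float64(-22.9), np.float
[... 248 characters left out ...]
t64(52.7), np.float64(51.9), np.float64(51.4), np.float64(36.8), np.float64(36.3), np.float64(34.0), np.float64(33.5), np.float64(31.7)]
320 [194, 195, 197, 198, 231, 232, 237, 238, 248] [np.float64(53.2), np.float64(52.7), np.float64(51.9), np.float64(51.4), np.float64(36.8), np.float64(36.3), np.float64(34.0), np.float64(33.5), np.float64(28.9)]
340 [169, 170, 172, 173, 174, 191, 192, 194, 195, 197, 198, 231, 237, 238, 239] [np.float64(63.6), np.float64(63.2), np.float64(62.4), np.float64(62.0), np.float64(61.6), np.float64(54.4), np.float64(54.0), np.float64(53.2), np.float64(52.7), np.float64(51.9), np.float64(51.4), np.float64(36.8), np.float64(34.0), np.float64(33.5), np.float64(33.1)]
```

Request:
send_rows([
  [0,-1,0],
  [-1,-2,0],
  [-1,-3,0],
  [-1,-3,0],
  [-1,-3,0],
  [-1,-3,0],
  [-1,-3,0],
  [-1,-3,0],
], roll=[0,0,0,0,0,0,0,0], claw=[0.2,0.2,0.2,0.2,0.2,0.2,0.2,0.2])

```text
t: 8.95
eef_pos: [0.5994, 0.131, 0.0413]
tool_rot: [-0.0, 0.755, 0.655, 0.0]
contact_force: [0.1, -0.0, -0.8]
gripper_width: 0.459
grasp_force: 41.2
```

```bash
python3 chk.py 8.5 w8.png | grep -v "^3[04]0\|^225"
```

```text
t 8.95 p [0.5994 0.131  0.0413] x [0.141 0.99  0.   ] y [ 0.99  -0.141  0.   ] z [ 0.  0. -1.] F [ 0.1 -0.  -0.8] w 0.459 q [-0.79  0.72  0.67  1.88 -0.63  0.77  0.08]
t 9.0 p [0.5994 0.1309 0.0413] x [0.141 0.99  0.   ] y [ 0.99  -0.141  0.   ] z [ 0.  0. -1.] F [-1.4  0.6 -0.2] w 0.452 q [-0.79  0.72  0.67  1.88 -0.63  0.77  0.08]
t 9.05 p [0.5994 0.1309 0.0413] x [0.141 0.99  0.   ] y [ 0.99  -0.141  0.   ] z [ 0.  0. -1.] F [ 0.3 -0.7 -0.6] w 0.458 q [-0.79  0.72  0.67  1.88 -0.63  0.77  0.08]
232 [219, 228, 229, 239, 240, 267, 268, 269, 366, 367, 368, 395, 396, 397, 398, 410] [np.float64(-43.0), np.float64(-38.9), np.float64(-38.5), np.float64(-34.0), np.float64(-33.6), np.float64(-21.5), np.float64(-21.1), np.float64(-20.6), np.float64(22.7), np.float64(23.1), np.float64(23.6), np.float64(35.6), np.float64(36.1), np.float64(36.5), np.float64(36.9), np.float64(42.3)]
320 [192, 193, 195, 196, 229, 230, 237, 238, 248] [np.float64(53.5), np.float64(53.1), np.float64(52.2), np.float64(51.8), np.float64(36.9), np.float64(36.5), np.float64(33.2), np.float64(32.7), np.float64(28.0)]
```

The arm is steady now. Cover and pocket agree laterally within 0.1 mm, with about 1 mm to correct lengthwise. Seating it.

Request:
send_rows([
  [-1,0,0],
  [-1,0,2],
  [-1,0,4],
  [-1,0,6],
  [-1,0,7],
  [-1,0,8],
  [-1,0,8],
  [-1,0,8],
], roll=[0,0,0,0,0,0,0,0], claw=[0.2,0.2,0.2,0.2,0.2,0.2,0.2,0.2])

```text
t: 9.77
eef_pos: [0.5992, 0.1299, 0.0332]
tool_rot: [-0.0, 0.755, 0.656, -0.0]
contact_force: [-0.3, 0.1, -0.5]
gripper_width: 0.456
grasp_force: 41.2
```

```bash
python3 chk.py 0 w9.png | grep "^t"; python3 - <<'E'
from h import *
im=cv2.imread("pics/w9.png"); a=bot.read_camera("scene")[:,:,::-1];b=bot.read_camera("side")[:,:,::-1]
out=np.zeros((600,800,3),np.uint8); out[:480,:480]=im[:,80:560]
cr=lambda i,x,y:cv2.resize(i[y:y+60,x:x+60],None,fx=5,fy=5,interpolation=cv2.INTER_CUBIC)
out[:300,500:800]=cr(a,312,275); out[300:,500:800]=cr(b,290,220)
cv2.imwrite("pics/m9.png",out)
E
```

```text
t 9.77 p [0.5992 0.1299 0.0332] x [ 0.141  0.99  -0.   ] y [ 0.99  -0.141 -0.   ] z [-0. -0. -1.] F [-0.3  0.1 -0.5] w 0.456 q [-0.78  0.73  0.66  1.88 -0.64  0.76  0.09]
t 9.82 p [0.5993 0.1299 0.0333] x [ 0.141  0.99  -0.   ] y [ 0.99  -0.141  0.   ] z [ 0. -0. -1.] F [ 0.6  0.1 -1.4] w 0.455 q [-0.78  0.73  0.66  1.88 -0.64  0.76  0.09]
t 9.87 p [0.5994 0.1299 0.0334] x [0.141 0.99  0.   ] y [ 0.99  -0.141  0.   ] z [ 0.  0. -1.] F [ 0.4  0.5 -0.5] w 0.456 q [-0.78  0.73  0.66  1.88 -0.64  0.76  0.09]
```

View pics/m9.png

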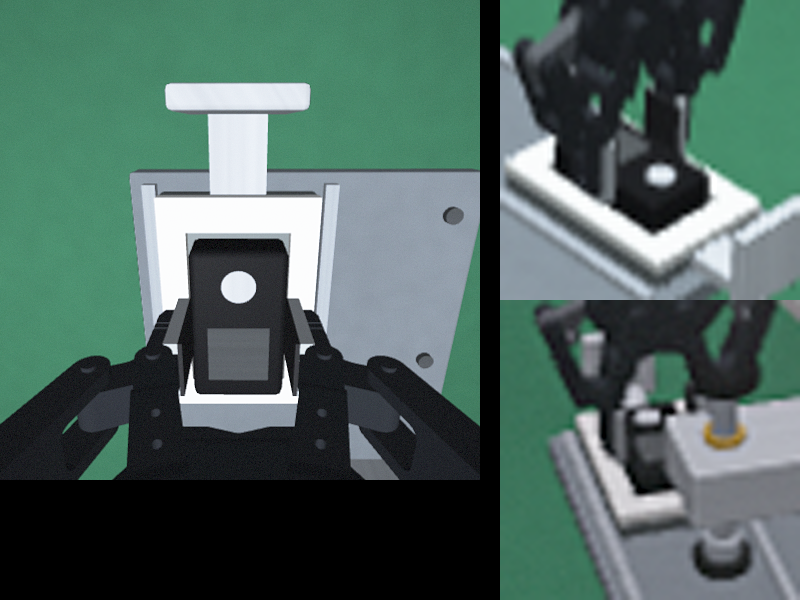

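The cover sits inside the pocket with an even gap at the far end ((186–290, 235) in the montage), and there is no side load. Letting go and lifting off.

Request:
send_rows([
  [0,0,0],
  [0,0,0],
  [0,0,0],
  [0,0,0],
  [0,0,0],
  [0,0,-5],
  [0,0,-25],
  [0,0,-50],
], roll=[0,0,0,0,0,0,0,0], claw=[0.5,0.7,0.9,1,1,1,1,1])

```text
t: 10.68
eef_pos: [0.5979, 0.1297, 0.0826]
tool_rot: [-0.001, 0.755, 0.655, -0.002]
contact_force: [0.4, -0.5, 1.0]
gripper_width: 0.999
grasp_force: 0.0
```

Request:
send_rows([
  [0,0,-35],
  [0,0,-70],
  [0,0,-100],
  [0,0,-120],
  [0,0,-120],
  [0,0,-120],
  [0,0,-120],
  [0,0,-120],
], roll=[0,0,0,0,0,0,0,0], claw=[1,1,1,1,1,1,1,1])

```text
t: 11.35
eef_pos: [0.5983, 0.13, 0.202]
tool_rot: [-0.001, 0.755, 0.656, -0.001]
contact_force: [-0.1, -0.4, -0.3]
gripper_width: 1.004
grasp_force: 0.0
```

```bash
python3 - <<'E'
from h import *
show(); m=bot.camera_model("wrist"); im=bot.read_camera("wrist")[:,:,::-1].copy(); cv2.imwrite("pics/w10.png",im); show()
hsv=cv2.cvtColor(im,cv2.COLOR_BGR2HSV); h,s,v=[hsv[:,:,i].astype(int) for i in range(3)]
u=proj(m,[.599,.130,.04]); print("expect",u); x,y=u.astype(int)
roi=np.zeros(v.shape,bool); roi[y-75:y+75,x-55:x+55]=1
k=rect(roi&(v<75),m,.046,u); print("dark top",k[:3],k[3].min(0),k[3].max(0))
w=((v>200)&(s<30)).astype(np.uint8); roi[:]=0; roi[max(0,y-140):y+120,x-100:x+100]=1
cs,hi=cv2.findContours(w*roi,cv2.RETR_CCOMP,cv2.CHAIN_APPROX_NONE)
for c,hh in zip(cs,hi[0]):
    if cv2.contourArea(c)>400:
        P=np.array([plane(m,a,.032)[:2]*1000 for a in c[:,0]],np.float32); r=cv2.minAreaRect(P); print("hole" if hh[3]>=0 else "white",np.round(r[0],1),np.round(r[1],1),round(r[2],1),c[:,0].min(0),c[:,0].max(0))
b=cv2.findContours(((v>190)&(s<40)&roi).astype(np.uint8),cv2.RETR_EXTERNAL,cv2.CHAIN_APPROX_NONE)[0]
E
```

```text
t 11.35 p [0.5983 0.13   0.202 ] x [ 0.141  0.99  -0.001] y [ 0.99  -0.141 -0.002] z [-0.002 -0.001 -1.   ] F [-0.1 -0.4 -0.3] w 1.004 q [-0.92  0.52  0.84  1.78 -0.45  1.04 -0.05]
t 11.4 p [0.5984 0.1299 0.202 ] x [ 0.141  0.99  -0.001] y [ 0.99  -0.141 -0.002] z [-0.002 -0.001 -1.   ] F [-0.3  0.1  1. ] w 0.994 q [-0.92  0.52  0.84  1.78 -0.45  1.04 -0.05]
expect [318.38048002 221.69250108]
dark top (array([0.60037115, 0.13267688]), [39.19042205810547, 70.24256896972656], np.float32(81.52049)) [297 180] [343 258]
white [600.4 131.7] [103.8  69.1] 82.0 [280 159] [359 270]
hole [600.2 130.1] [77.9 46.9] 81.9 [293 176] [346 259]
white [610.  200.4] [30.3 22.7] 82.7 [306 119] [333 156]
white [612.5 221.2] [ 7.  46.4] 81.9 [291 107] [347 116]
```

The cover lies flat in the pocket: its top at 46 mm height measures 39 x 70 mm, centred within 2 mm of the nest at (0.6004, 0.1317). Before going behind the tab, I check that the driver and cartons are clear there.

```bash
python3 - <<'E'
from h import *
C=bot.camera_model("scene")
for uv,z in(((440,410),.005),((471,362),.012),((480,350),0),((533,372),0),((577,310),.104),((483,312),.104)): print(uv,plane(C,uv,z).round(3))
show(np.array([.6004,.1317,0])+ .124*np.array([.1392,.9903,0])+[0,0,.036])
E
```

```text
(440, 410) [0.7   0.463 0.005]
(471, 362) [0.539 0.45  0.012]
(480, 350) [0.476 0.444 0.   ]
(533, 372) [0.469 0.563 0.   ]
(577, 310) [0.338 0.59  0.104]
(483, 312) [0.477 0.434 0.104]
t 11.4 p [0.5984 0.1299 0.202 ] x [ 0.141  0.99  -0.001] y [ 0.99  -0.141 -0.002] z [-0.002 -0.001 -1.   ] F [-0.3  0.1  1. ] w 0.994 q [-0.92  0.52  0.84  1.78 -0.45  1.04 -0.05]
shift mm [126.2   1.9 165.8]
```

Request:
send_rows([
  [30,1,0],
  [65,2,0],
  [100,2,0],
  [128,2,10],
  [128,2,45],
  [128,2,85],
  [128,2,125],
  [128,2,150],
], roll=[0,0,0,0,0,0,0,0], claw=[0,0,0,0,0,0,0,0])

```text
t: 12.07
eef_pos: [0.6164, 0.2558, 0.048]
tool_rot: [-0.001, 0.755, 0.656, -0.003]
contact_force: [-0.6, -0.1, -0.1]
gripper_width: 0.003
grasp_force: 0.0
```

Request:
send_rows([
  [0,0,8],
  [0,0,14],
  [0,0,14],
  [0,0,14],
  [-4,0,14],
  [-8,0,14],
  [-12,0,14],
  [-16,0,14],
], roll=[0,0,0,0,0,0,0,0], claw=[0,0,0,0,0,0,0,0])

```text
t: 12.73
eef_pos: [0.6174, 0.24, 0.0402]
tool_rot: [0.0, 0.755, 0.655, 0.001]
contact_force: [0.5, -0.4, -0.7]
gripper_width: 0.005
grasp_force: 0.0
```

```bash
cat > tab.py <<'E'
from h import *
show(); m=bot.camera_model("side"); im=bot.read_camera("side")[:,:,::-1]; show()
o=bot.get_obs(); p=np.array(o["eef_pos"]); ey=np.array([.1392,.9903,0]); print("TCP along ey",(p@ey).round(4),"ex",(p@np.array([.9903,-.1392,0])).round(4))
E
python3 tab.py
```

```text
t 12.73 p [0.6174 0.24   0.0402] x [0.141 0.99  0.001] y [ 0.99  -0.141  0.001] z [ 0.001  0.001 -1.   ] F [ 0.5 -0.4 -0.7] w 0.005 q [-0.92  0.78  0.67  1.75 -0.63  0.83 -0.09]
t 12.78 p [0.6172 0.2388 0.04  ] x [ 0.142  0.99  -0.   ] y [ 0.99  -0.142  0.001] z [ 0.001 -0.    -1.   ] F [-0.2 -1.4 -0.8] w 0.003 q [-0.92  0.78  0.67  1.75 -0.63  0.83 -0.09]
TCP along ey 0.3223 ex 0.5779
```

Request:
send_rows([
  [-6,0,0],
  [-14,0,0],
  [-26,0,0],
  [-39,0,0],
  [-52,0,0],
  [-65,0,0],
  [-76,0,0],
  [-84,0,0],
], roll=[0,0,0,0,0,0,0,0], claw=[0,0,0,0,0,0,0,0])

```text
t: 13.45
eef_pos: [0.6049, 0.1548, 0.0395]
tool_rot: [0.0, 0.756, 0.655, -0.0]
contact_force: [0.1, 2.8, 2.4]
gripper_width: -0.002
grasp_force: 1.5
```

Request:
send_rows([
  [-6,0,0],
  [-12,0,0],
  [-18,0,0],
  [-24,0,0],
  [-30,0,0],
  [-36,0,0],
  [-42,0,0],
  [-46,0,0],
], roll=[0,0,0,0,0,0,0,0], claw=[0,0,0,0,0,0,0,0])

```text
t: 14.12
eef_pos: [0.5987, 0.1108, 0.0393]
tool_rot: [0.0, 0.755, 0.655, -0.0]
contact_force: [0.9, 2.4, 2.0]
gripper_width: -0.001
grasp_force: 1.2
```

```bash
python3 tab.py
```

```text
t 14.12 p [0.5987 0.1108 0.0393] x [ 0.141  0.99  -0.   ] y [ 0.99  -0.141  0.   ] z [ 0. -0. -1.] F [0.9 2.4 2. ] w -0.001 q [-0.76  0.71  0.66  1.89 -0.62  0.76  0.11]
t 14.17 p [0.5986 0.1098 0.0393] x [ 0.142  0.99  -0.001] y [ 0.99  -0.142  0.   ] z [ 0.    -0.001 -1.   ] F [0.8 0.5 0.2] w 0.004 q [-0.76  0.71  0.66  1.89 -0.62  0.76  0.11]
TCP along ey 0.192 ex 0.5775
```

Request:
send_rows([
  [-1.5,0,0],
  [-3,0,0],
  [-4.5,0,0],
  [-6,0,0],
  [-7.5,0,0],
  [-9,0,0],
  [-10,0,0],
  [-10,0,0],
], roll=[0,0,0,0,0,0,0,0], claw=[0,0,0,0,0,0,0,0])

```text
t: 14.83
eef_pos: [0.5972, 0.1015, 0.0392]
tool_rot: [0.0, 0.755, 0.655, -0.0]
contact_force: [0.9, 1.0, -1.3]
gripper_width: -0.003
grasp_force: 0.6
```

Request:
send_rows([
  [-0.5,0,0],
  [-1,0,0],
  [-1.5,0,0],
  [-2,0,0],
  [-2.5,0,0],
  [-3,0,0],
  [-3.5,0,0],
  [-4,0,0],
], roll=[0,0,0,0,0,0,0,0], claw=[0,0,0,0,0,0,0,0])

```text
t: 15.5
eef_pos: [0.5967, 0.0979, 0.0392]
tool_rot: [-0.0, 0.755, 0.655, -0.0]
contact_force: [0.5, 1.4, -0.9]
gripper_width: 0.0
grasp_force: 1.0
```

```bash
python3 tab.py
```

```text
t 15.5 p [0.5967 0.0979 0.0392] x [ 0.141  0.99  -0.   ] y [ 0.99  -0.141 -0.   ] z [-0. -0. -1.] F [ 0.5  1.4 -0.9] w 0.0 q [-0.74  0.71  0.66  1.9  -0.62  0.75  0.14]
t 15.55 p [0.5966 0.0978 0.0392] x [ 0.141  0.99  -0.   ] y [ 0.99  -0.141 -0.   ] z [-0. -0. -1.] F [ 1.   1.4 -1.3] w -0.002 q [-0.74  0.71  0.66  1.9  -0.62  0.75  0.14]
TCP along ey 0.1799 ex 0.5772
```

Request:
send_rows([
  [-0.5,0,0],
  [-1,0,0],
  [-1.5,0,0],
  [-2,0,0],
  [-2.5,0,0],
  [-3,0,0],
  [-3.5,0,0],
  [-4,0,0],
], roll=[0,0,0,0,0,0,0,0], claw=[0,0,0,0,0,0,0,0])

```text
t: 16.22
eef_pos: [0.5963, 0.0956, 0.0393]
tool_rot: [-0.001, 0.755, 0.656, 0.001]
contact_force: [1.4, 7.1, -2.3]
gripper_width: -0.001
grasp_force: 3.4
```

```bash
python3 tab.py
```

```text
t 16.22 p [0.5963 0.0956 0.0393] x [0.14  0.99  0.002] y [ 0.99 -0.14 -0.  ] z [ 0.     0.002 -1.   ] F [ 1.4  7.1 -2.3] w -0.001 q [-0.73  0.71  0.66  1.9  -0.62  0.75  0.14]
t 16.27 p [0.5963 0.0955 0.0393] x [0.14  0.99  0.002] y [ 0.99 -0.14 -0.  ] z [ 0.     0.002 -1.   ] F [ 2.6  6.  -1.1] w 0.002 q [-0.73  0.71  0.66  1.9  -0.62  0.75  0.14]
TCP along ey 0.1776 ex 0.5772
```

At 7 N the nest no longer follows the push, so it is at its end stop. That puts the ram axis at (0.581, -0.007), which agrees with the knob seen in two views. Backing off, rising and moving over the knob.

Request:
send_rows([
  [8,0,0],
  [22,0,0],
  [36,0,0],
  [36,0,-30],
  [36,0,-70],
  [36,0,-110],
  [36,0,-150],
  [36,0,-190],
], roll=[0,0,0,0,0,0,0,0], claw=[0,0,0,0,0,0,0,0])

```text
t: 16.93
eef_pos: [0.6009, 0.1307, 0.2312]
tool_rot: [0.0, 0.755, 0.656, -0.0]
contact_force: [0.2, 0.9, -0.1]
gripper_width: -0.001
grasp_force: 0.0
```

Request:
send_rows([
  [0,0,-10],
  [-25,0,-10],
  [-55,0,-10],
  [-85,0,-10],
  [-115,-1,-10],
  [-132,-1,-10],
  [-138,-1,-10],
  [-138,-1,-10],
], roll=[0,0,0,0,0,0,0,0], claw=[0,0,0,0,0,0,0,0])

```text
t: 17.6
eef_pos: [0.5807, -0.0077, 0.2394]
tool_rot: [0.0, 0.756, 0.655, -0.0]
contact_force: [-0.3, 0.3, -0.7]
gripper_width: -0.0
grasp_force: 0.0
```

```bash
python3 - <<'E'
from h import *
for i in range(3): bot.read_camera("wrist")
show([.5808,-.0074,.190]); m=bot.camera_model("wrist"); im=bot.read_camera("wrist")[:,:,::-1].copy(); cv2.imwrite("pics/w11.png",im)
hsv=cv2.cvtColor(im,cv2.COLOR_BGR2HSV); h,s,v=[hsv[:,:,i].astype(int) for i in range(3)]
ey=np.array([.1392,.9903]);ex=np.array([.9903,-.1392]); O=np.array([.5808,-.0074])
u=proj(m,[*(O),.032]);t=proj(m,[*(O+.093*ey),.062]);f=proj(m,[*(O+.0525*ey),.032]);print("nest",u,"tab",t,"far edge",f)
x,y=t.astype(int); w=((v>190)&(s<40)).astype(np.uint8)
cs=cv2.findContours(w[:max(1,y+100)],cv2.RETR_EXTERNAL,cv2.CHAIN_APPROX_NONE)[0]
for c in cs:
    if cv2.contourArea(c)>200:
        print(cv2.boundingRect(c),cv2.contourArea(c),plane(m,c[:,0].mean(0),.062).round(4))
S=bot.camera_model("side");a=bot.read_camera("side");cv2.imwrite("pics/side11.png",a[:,:,::-1])
a=bot.read_camera("scene");cv2.imwrite("pics/scene11.png",a[:,:,::-1])
E
```

```text
t 17.75 p [ 0.5813 -0.0044  0.239 ] x [0.138 0.99  0.   ] y [ 0.99  -0.138 -0.   ] z [-0.  0. -1.] F [ 0.7  1.3 -0.2] w -0.001 q [-0.77  0.43  0.89  1.82 -0.38  1.08  0.13]
shift mm [-3.1 -0.  49. ]
nest [317.31432319 213.22990392] tab [317.27415824 114.95913519] far edge [317.32200182 160.24078908]
(528, 0, 112, 44) 2687.5 [0.8058 0.1271 0.062 ]
(355, 0, 14, 200) 1041.5 [0.6325 0.0918 0.062 ]
(269, 0, 202, 214) 5154.5 [0.5951 0.0521 0.062 ]
```

```bash
python3 - <<'E'
from h import *
show([.5808,-.0074,.190]); m=bot.camera_model("wrist"); im=bot.read_camera("wrist")[:,:,::-1].copy(); cv2.imwrite("pics/w12.png",im)
g=cv2.cvtColor(im,cv2.COLOR_BGR2GRAY).astype(int); hsv=cv2.cvtColor(im,cv2.COLOR_BGR2HSV).astype(int)
ey=np.array([.1392,.9903]);O=np.array([.5808,-.0074])
for u in(300,317):
    col=g[:,u]; e=[i for i in range(60,300) if abs(col[i+1]-col[i])>14]
    print(u,[(i,col[i],col[i+1],*[((plane(m,(u,i+.5),z)[:2]-O)@ey*1000).round(0) for z in(.062,.032,.046)]) for i in e])
E
```

```text
t 17.9 p [ 0.5811 -0.0051  0.239 ] x [0.138 0.99  0.   ] y [ 0.99  -0.138 -0.   ] z [-0.  0. -1.] F [-0.9 -0.7 -1. ] w -0.0 q [-0.77  0.43  0.9   1.82 -0.38  1.08  0.13]
shift mm [-2.4  0.  49. ]
300 [(111, np.int64(158), np.int64(134), np.float64(95.0), np.float64(96.0), np.float64(95.0)), (112, np.int64(134), np.int64(220), np.float64(94.0), np.float64(95.0), np.float64(95.0)), (113, np.int64(220), np.int64(239), np.float64(93.0), np.float64(94.0), np.float64(94.0)), (121, np.int64(237), np.int64(184), np.float64(87.0), np.float64(87.0), np.float64(87.0)), (122, np.int64(184), np.int64(148), np.float64(86.0), np.float64(86.0), np.float64(86.0)), (156, np.int64(160), np.int64(108), np.float64(58.0), np.float64(55.0), np.float64(56.0)), (157, np.int64(108), np.int64(182), np.float64(57.0), np.float64(54.0), np.float64(56.0)), (158, np.int64(182), np.int64(253), np.float64(56.0), np.float64(53.0), np.float64(55.0)), (173, np.int64(255), np.int64(235), np.float64(43.0), np.float64(39.0), np.float64(41.0)), (174, np.int64(235), np.int64(184), np.float64(42.0), np.float64(38.0), np.float
[... 5065 characters left out ...]
(-29.0), np.float64(-40.0), np.float64(-35.0)), (250, np.int64(137), np.int64(204), np.float64(-30.0), np.float64(-41.0), np.float64(-36.0)), (277, np.int64(233), np.int64(176), np.float64(-58.0), np.float64(-72.0), np.float64(-65.0)), (278, np.int64(176), np.int64(110), np.float64(-59.0), np.float64(-73.0), np.float64(-67.0)), (291, np.int64(120), np.int64(81), np.float64(-74.0), np.float64(-88.0), np.float64(-82.0)), (293, np.int64(77), np.int64(115), np.float64(-76.0), np.float64(-91.0), np.float64(-84.0)), (295, np.int64(124), np.int64(88), np.float64(-78.0), np.float64(-93.0), np.float64(-86.0)), (296, np.int64(88), np.int64(26), np.float64(-79.0), np.float64(-95.0), np.float64(-87.0))]
```

Tab at 93.5 mm, nest edge at 53 mm and cover edge at about 36 mm from the ram axis all say the nest is home with the cover in it. Now down to the knob, then press.

Request:
send_rows([
  [-1,0,8],
  [-1,0,20],
  [-1,0,32],
  [-1,0,42],
  [-1,0,46],
  [-1,0,46],
  [-1,0,46],
  [-1,0,46],
], roll=[0,0,0,0,0,0,0,0], claw=[0,0,0,0,0,0,0,0])

```text
t: 18.62
eef_pos: [0.5811, -0.008, 0.1936]
tool_rot: [0.0, 0.755, 0.655, 0.0]
contact_force: [-0.6, -0.7, -0.0]
gripper_width: -0.004
grasp_force: 0.0
```

Request:
send_rows([
  [0,0,3],
  [0,0,6],
  [0,0,9],
  [0,0,12],
  [0,0,14],
  [0,0,16],
  [0,0,16],
  [0,0,16],
], roll=[0,0,0,0,0,0,0,0], claw=[0,0,0,0,0,0,0,0])

```text
t: 19.28
eef_pos: [0.5809, -0.0077, 0.1775]
tool_rot: [0.0, 0.755, 0.656, 0.0]
contact_force: [-0.5, -0.1, 4.8]
gripper_width: -0.0
grasp_force: 2.1
```

```bash
python3 tab.py
```

```text
t 19.28 p [ 0.5809 -0.0077  0.1775] x [0.141 0.99  0.   ] y [ 0.99  -0.141  0.   ] z [ 0.  0. -1.] F [-0.5 -0.1  4.8] w -0.0 q [-0.71  0.5   0.84  1.88 -0.45  0.96  0.19]
t 19.33 p [ 0.5809 -0.0078  0.1775] x [0.141 0.99  0.   ] y [ 0.99  -0.141  0.   ] z [ 0.  0. -1.] F [-0.5 -0.2  5. ] w -0.004 q [-0.72  0.5   0.84  1.88 -0.45  0.96  0.19]
TCP along ey 0.0732 ex 0.5764
```

Request:
send_rows([
  [0,0,2],
  [0,0,4],
  [0,0,6],
  [0,0,8],
  [0,0,9.5],
  [0,0,10.5],
  [0,0,11],
  [0,0,11],
], roll=[0,0,0,0,0,0,0,0], claw=[0,0,0,0,0,0,0,0])

```text
t: 20.0
eef_pos: [0.581, -0.0078, 0.1672]
tool_rot: [-0.0, 0.755, 0.655, 0.0]
contact_force: [-3.7, 1.1, 12.8]
gripper_width: 0.005
grasp_force: 6.3
```

```bash
python3 tab.py; python3 - <<'E'
from h import *
# knob underside vs gauge pin: knob silhouette bottom shift between scene11 (up) and now
for n in("side","scene"):
    m=bot.camera_model(n); a=cv2.imread(f"pics/{n}11.png"); b=bot.read_camera(n)[:,:,::-1].copy(); cv2.imwrite(f"pics/{n}13.png",b)
    O=np.array([.5808,-.0074]); pr=lambda z:proj(m,[*O,z]).round(1)
    print(n,"px under knob: 165",pr(.165),"147",pr(.147))
    x,y=pr(.165).astype(int)
    for im in(a,b): g=cv2.cvtColor(im,cv2.COLOR_BGR2GRAY); print([g[y-14:y+16,x+d].tolist() for d in(-4,)])
E
```

```text
t 20.0 p [ 0.581  -0.0078  0.1672] x [0.141 0.99  0.001] y [ 0.99  -0.141  0.   ] z [ 0.001  0.001 -1.   ] F [-3.7  1.1 12.8] w 0.005 q [-0.71  0.51  0.83  1.89 -0.46  0.94  0.2 ]
t 20.05 p [ 0.581  -0.0078  0.1672] x [0.141 0.99  0.001] y [ 0.99  -0.141  0.   ] z [ 0.001  0.001 -1.   ] F [-3.2  0.7 12.2] w 0.001 q [-0.71  0.51  0.83  1.89 -0.46  0.94  0.2 ]
TCP along ey 0.0732 ex 0.5764
side px under knob: 165 [334.9 237.1] 147 [334.9 243.1]
[[98, 97, 96, 96, 97, 98, 98, 97, 101, 81, 42, 30, 31, 30, 26, 26, 87, 99, 91, 156, 187, 185, 178, 161, 164, 171, 181, 183, 182, 181]]
[[35, 32, 29, 33, 34, 32, 30, 29, 28, 32, 56, 81, 90, 100, 102, 93, 53, 29, 30, 32, 21, 33, 164, 166, 167, 173, 183, 184, 182, 183]]
scene px under knob: 165 [299.2 241.5] 147 [299.3 247.8]
[[162, 139, 97, 92, 93, 91, 111, 112, 110, 86, 41, 24, 23, 19, 20, 19, 63, 99, 111, 112, 201, 236, 232, 223, 209, 187, 205, 233, 233, 233]]
[[30, 30, 28, 26, 40, 41, 35, 31, 33, 27, 32, 37, 33, 67, 101, 101, 68, 26, 22, 21, 19, 20, 136, 197, 208, 187, 205, 232, 234, 232]]
```

The knob's lower edge moved 6 px in both views, which is the expected 18 mm. The tip reads 0.167 m with about 13 N, so the pad's spring is also loaded. Handing in.

```bash
python3 -c "
from station import bot
print(bot.hand_in())"
```

```text
the job is handed in; nothing more can be done
None
```

I put the wide black housing in the nest, slid the nest home to its stop, and handed the job in with the arm holding the knob about 18 mm down at roughly 13 N. The hand-in gave no verdict.

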